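# Tip the fittings tub on its index pin

## Task

Empty the fittings tub into the grey tray: clear the carton out of the way, slide the tray in under the tub's spout, then draw the spring pin by its knob, rock the tub right over to the last hole and let the pin drop in there, so that all three couplers slide out into the tray. Then draw the pin again, lower the tub back upright under control and let the pin drop into its first hole, leaving the tray with the couplers and the carton standing on the worktop. Leave the spray can and the pressure gauge where they are.

Things in the scene. Friction and masses are not known exactly. Their poses are not given: they have to be found in the camera images.
- station: Fixed grey steel tipping stand for the tub, 175 mm (its x) by 145 mm (its y), cheeks 110 mm high; place and yaw vary. Origin: on the worktop under the stand. Its +y side (mostly the robot's left) is where the tub tips and pours; its -x side (mostly toward the robot) carries the index plate. The tub's hinge axis is parallel to the stand's x at y = +55 mm, z = 110 mm.
- hinge (a point): Fixed point on the tub's hinge axis (its base edge on the spout side), 110 mm above the worktop, in the upright plane in which the middle of the knob's neck travels while the pin is home (stand x = -102 mm). Its axes are the stand's.
- knob_neck (a point): Middle of the black knob's neck: 24 mm thick, 36 mm long along stand x, with a flange 35 mm wide, 8 mm thick on its outer (-x) end; a steel sleeve begins 22 mm inward. On an arm of the tub, 105 mm from the hinge axis: tub upright, 99 mm to -y of the hinge and 36 mm above it; at the last hole, 60 mm to +y and 86 mm above. Pinch it from above across stand y; it spins freely.
- index_pin (a joint): Pull of the spring pin, m, along the stand's -x: 0 home in a hole, about 0.010 with its tip riding on the plate between holes, 0.015 fully drawn; draw it 0.012 or more to turn the tub. The spring pulls it home with 4 N (in) to 9 N (drawn); let go within about 1 degree of a hole, it drops in by itself.
- tub (a joint): Tilt of the tub, rad: 0 upright on its rest bar (first hole), then holes at 0.611, 1.222 and 1.833 (last, full pour). End stops at -0.012 and 1.845. Positive tips its top toward the stand's +y. Below about 60 degrees of tilt it falls back if let go, beyond that it falls on to the pour stop.
- dock (a point): Point on the worktop under the spout's pour, 100 mm to +y of the hinge axis, in line with the tub's middle: the tray belongs with its centre here, square with the stand, its y along the stand's y (good within 15 mm).
- tray: Loose plain grey plastic tray, open on top, 170 mm (its x) by 160 mm (its y), 45 mm high, walls 9 mm thick, floor 5 mm thick, about 0.4 kg. Origin: centre of its underside. Any wall can be pinched from above and the tray slid; under the spout its +y wall (away from the tub) is the one with room for a gripper.
- coupler_a: Largest steel air coupler, 29x83x28 mm, 0.1 kg, long axis its y; starts lying in the tub. Origin: centre of its underside.
- coupler_b: Middle steel air coupler, 25x72x24 mm, 0.09 kg, long axis its y; starts in the tub. Origin: centre of its underside.
- coupler_c: Small brass air coupler, 24x53x23 mm, 0.085 kg, long axis its y; starts in the tub. Origin: centre of its underside.
- carton: White and grey cardboard carton, 50 mm (its x) by 75 mm (its y), 42 mm high, 0.06 kg, loose, lying partly where the tray must go. Origin: centre of its underside.
- spray_can: Standing aerosol can with a red cap, 66 mm across, 197 mm high; bystander on the far side of the tray's place. Origin: centre of its underside.
- gauge: Pressure gauge lying face up, 78x55x24 mm, bystander on the robot's side of the tray's place. Origin: centre of its underside.
- plate (a point): Centre of the last (pour) hole on the face of the fixed upright steel index plate: 8 mm thick fan, radius 126 mm about the hinge, face at stand x = -48 mm, looking to -x. Four light-ringed holes on a 105 mm circle, 35 degrees apart; the first (upright tub) is lowest, on the -y side; the last is furthest round over the top to +y.
- spout (a point): Middle of the lip of the tub's spout. The tub: bare metal, open on top, 122 mm wide (centred on stand x = +28 mm), 125 mm deep behind the hinge, 95 mm high, about 0.8 kg; its 62 mm spout rises from the hinge at 50 degrees, so upright it overhangs 45 mm past the hinge axis, 110 to 200 mm above the worktop; tipped, the lip is 36 mm out and 59 mm up.

How it is judged:
On the way:
1. the tub is tipped right over, with the pin home in the last hole and all three couplers in the tray (x of coupler_a in the frame of tray between -0.08 and 0.08 m and y of coupler_a in the frame of tray between -0.075 and 0.075 m and z of coupler_a in the frame of tray between 0 and 0.045 m and x of coupler_b in the frame of tray between -0.08 and 0.08 m and y of coupler_b in the frame of tray between -0.075 and 0.075 m and z of coupler_b in the frame of tray between 0 and 0.045 m and x of coupler_c in the frame of tray between -0.08 and 0.08 m and y of coupler_c in the frame of tray between -0.075 and 0.075 m and z of coupler_c in the frame of tray between 0 and 0.045 m and value of joint tub above 1.79 rad and value of joint index_pin below 0.003 m), for 0.3 s.
At the end, for the whole second after the job is handed in: The tub is upright (within 0.05 rad) and at rest with the pin home in the first hole (within 3 mm); all three couplers lie inside the tray; the tray stands flat on the worktop; the carton is on the worktop and not in the tray (centres more than 95 mm apart); all at rest (x of coupler_a in the frame of tray between -0.08 and 0.08 m and y of coupler_a in the frame of tray between -0.075 and 0.075 m and z of coupler_a in the frame of tray between 0 and 0.045 m and x of coupler_b in the frame of tray between -0.08 and 0.08 m and y of coupler_b in the frame of tray between -0.075 and 0.075 m and z of coupler_b in the frame of tray between 0 and 0.045 m and x of coupler_c in the frame of tray between -0.08 and 0.08 m and y of coupler_c in the frame of tray between -0.075 and 0.075 m and z of coupler_c in the frame of tray between 0 and 0.045 m and value of joint tub between -0.05 and 0.05 rad and value of joint index_pin below 0.003 m and velocity of joint tub between -0.05 and 0.05 rad/s and height (world z) of tray between -0.01 and 0.01 m and angle between tray's own z axis and vertical below 0.1 rad and linear speed of each of tray, carton, coupler_a, coupler_b, coupler_c below 0.02 m/s and height (world z) of carton between -0.01 and 0.06 m and horizontal distance between carton and tray above 0.095 m); the robot touches nothing.
It fails at once if the spray can is shoved (over 30 mm) or tipped (distance of spray_can from where it was at the start of the episode above 0.03 m or angle between spray_can's own z axis and vertical above 0.25 rad).
It fails at once if the pressure gauge is shoved (over 30 mm) (distance of gauge from where it was at the start of the episode above 0.03 m).
It fails at once if the tub falls or slams (faster than 5 rad/s) (velocity of joint tub above 5 rad/s or velocity of joint tub below -5 rad/s).
It also fails if it takes over 72 s, if anything falls off the work surface, if the arm or the gripper's body presses on something with over 40 N, if the wrist force passes 120 N, or if a joint passes its speed limit or range.

## Robot

A 7-joint arm with a two-finger parallel gripper is mounted at the origin on a cart in front of the work surface, level with it; the furniture and walls round the work are solid. World frame = base frame: x ahead of the robot, y to its left, z up, the work surface at z = 0. Lengths are in m, angles in rad, forces in N, time in s.
With the tool pointing down it reaches from about 0.425 to 0.95 m from the base axis. Payload 4.7 kg.
Tool frame: the origin (TCP) lies between the finger pads; the fingertips stand 25 mm ahead of it and the grasp point (between the pads) lies 6 mm ahead of it; z points along the fingers, y is the line along which they close (so a half turn about z gives the same grasp; the last joint's range is limited). The gripper opens to 85 mm and grips with 20 to 120 N. Pads are 22 mm wide; open, the fingers measure 114 mm over their backs; the gripper's body (76 mm by 85 mm) begins 54 mm behind the grasp point. The pads swing forward as they close: fully open they stand 13 mm farther back than shut.
Start: joints at [1.188, 0.469, -0.049, 1.532, 0.024, 1.141, -0.082], TCP at [0.234, -0.633, 0.256] pointing down, gripper open.
Joint ranges: [-2.59, 2.59], [-0.33, 1.99], [-1.39, 1.29], [0.1, 2.45], [-1.04, 4.18], [0.21, 1.99], [-2.66, 2.66]. Speed limits (rad/s): [2.57, 2.57, 3.14, 3.14, 3.14, 3.14, 3.14].

## Interface

Orientations are given as a 3x3 rotation matrix whose columns are the frame's x, y, z axes.
In Python, from rig import * gives the robot as it stands. Calls block until the motion is done:
- movep(position, orientation): joint-space move of the TCP to a pose.
- move_l(position, attitude=None, feed=0.15, until_force=None): straight line of the TCP; attitude=None keeps the orientation; feed is the mean speed in m/s. With until_force (N) it stops when the force on the tool has changed by that much, and returns True; else False.
- move_joints(angles): joint-space move.
- command_gripper(opening, newtons=None): finger opening in m; newtons is the grip in N (None keeps the last); returns when the fingers have stopped.
- sleep(seconds).
- inverse_kinematics(position, orientation): joint angles nearest the present ones, or None.
- sense(): the state.
- camera(name): name is "scene" or "top" or "wrist"; returns (picture, depth): 420x560x3 uint8, red, green, blue; 420x560 float32, m along the optical axis (not along the pixel's ray), 0 where there is no reading.
- camera_params(name): a dict with "K" (3x3 intrinsics, pixels), "position" and "rotation" of the camera in the world; the wrist camera has in their place "tool_from_camera" (4x4, takes a point from camera to tool coordinates, whose origin is the TCP and whose axes are the flange's). Camera axes: x right, y down, z forward; pixel columns grow to the right and rows downward; lengths in m; the calibration is good to about 2 mm. The wrist camera is an equidistant fisheye: a pixel r from the principal point sees the ray r / f radians off the axis. A picture is of the moment at which its call begins: read the wrist's pose just before it. camera_params takes no time and is no camera call.
A pose or a line that the arm cannot do raises Unreachable and nothing moves.
- finish_job(): hands the job in; it is judged then, once.
The state is a dict: "time_s": time; "joint_pos": joint angles; "qd": joint speeds; "joint_efforts": joint torques, N m; "position": TCP position; "tcp_rot": TCP orientation; "wrist_force": force on the tool from outside, world axes, zero at the start; "ft_torque": the same for the moment, N m; "finger_gap": finger opening in m; "gripper_force": force on a finger pad.
Only numpy, scipy, OpenCV 4.12 (cv2) and the standard library are available. Lean on these libraries where they do the work, as an engineer would, in place of code of your own. Each camera call takes 0.05 s, during which the arm holds its last target. There are 200 camera calls.

## Working session

There is one attempt and no reset: what is moved stays moved. The work goes in short steps, each a Python script; the robot and the scene stay as the last script left them, time stands still between calls to the robot, and variables do not carry over. Pictures are saved under pics/ and viewed, at most 10 in all, crops included, and the job is handed in when it is done.

```bash
mkdir -p pics
python3 - <<'E'
from rig import *
import cv2,numpy as np
for n in("scene","top"):
    p,d=camera(n); cv2.imwrite(f"pics/{n}0.png",cv2.resize(p[:,:,::-1],(800,600),interpolation=cv2.INTER_CUBIC)); np.savez(f"{n}0.npz",p=p,d=d)
    c=camera_params(n); print(n,c)
s=sense();print(s["time_s"],s["tcp_rot"])
E
```

```text
scene {'K': array([[379.98716004,   0.        , 281.48188289],
       [  0.        , 379.98716004, 210.42846624],
       [  0.        ,   0.        ,   1.        ]]), 'position': array([0.29327067, 0.6027248 , 0.84036253]), 'rotation': array([[-0.88799157, -0.32951304,  0.32076801],
       [-0.45958575,  0.65998676, -0.59430499],
       [-0.0158714 , -0.67515823, -0.73750218]])}
top {'K': array([[512.01690853,   0.        , 271.42517735],
       [  0.        , 512.01690853, 209.65439125],
       [  0.        ,   0.        ,   1.        ]]), 'position': array([0.4195193 , 0.02177926, 1.14824843]), 'rotation': array([[ 0.01094687, -0.98944788,  0.14447514],
       [-0.9997202 , -0.00779978,  0.02233134],
       [-0.02096882, -0.14467918, -0.98925641]])}
0.1 [[ 9.38054213e-01  3.46487798e-01 -7.06480099e-04]
 [ 3.46488507e-01 -9.38052753e-01  1.65739521e-03]
 [-8.84483862e-05 -1.79951379e-03 -9.99998377e-01]]
```

View pics/scene0.png

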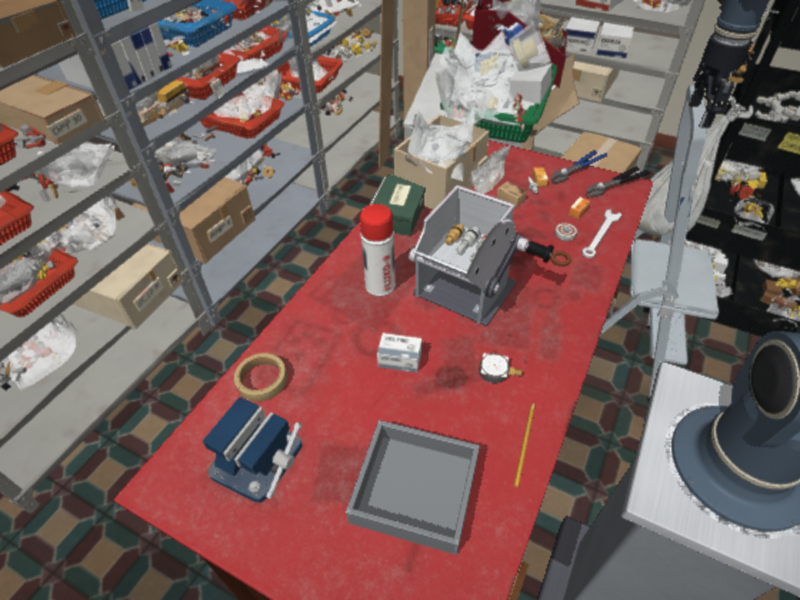

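View pics/top0.png

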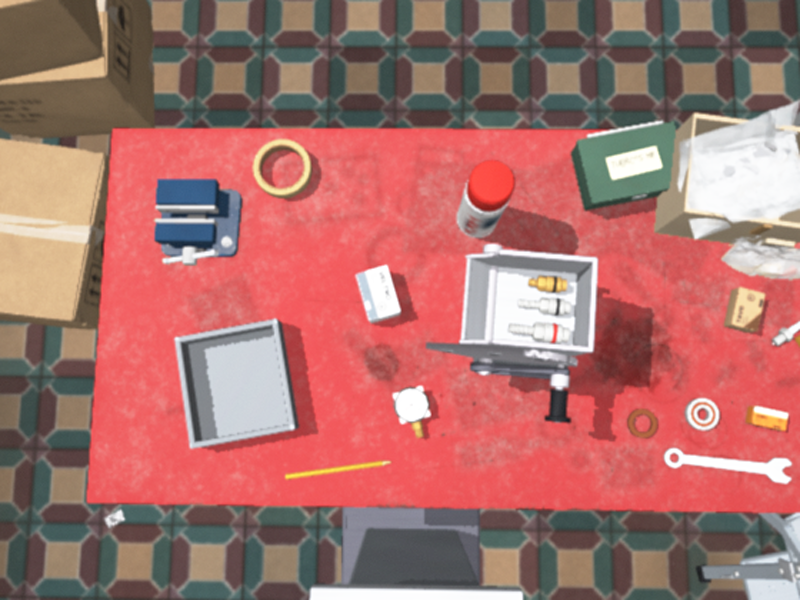

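The scene view shows the tray at front, carton in the middle, tub and knob behind. In the top view (800 px): tray centre is about (236,383), carton (379,294), gauge (412,405), can cap (491,183), tub rim 462–597 × 248–355, and knob (559,395).

```bash
cat > geo.py <<'E'
import numpy as np,cv2
from rig import *
def cloud(n,d):
    c=camera_params(n);K=c["K"];v,u=np.mgrid[:d.shape[0],:d.shape[1]]
    P=np.stack([(u-K[0,2])/K[0,0]*d,(v-K[1,2])/K[1,1]*d,d],-1)
    return P@c["rotation"].T+c["position"]
def pix(n,u,v,z):
    c=camera_params(n);r=c["rotation"]@np.linalg.solve(c["K"],[u,v,1.]);p=c["position"]
    return p+r*(z-p[2])/r[2]
def rect(P,name):
    (cx,cy),(w,h),a=cv2.minAreaRect(P[:,:2].astype(np.float32));print(name,len(P),"c",round(cx,4),round(cy,4),"wh",round(w,4),round(h,4),"ang",round(a,2),"z",P[:,2].min().round(3),P[:,2].max().round(3))
E
python3 - <<'E'
from geo import *
T=np.load("top0.npz");P=cloud("top",T["d"]);img=T["p"].astype(int)
def box(u0,u1,v0,v1,zl,zh,f=None):
    m=np.zeros(P.shape[:2],bool);m[int(v0*.7):int(v1*.7),int(u0*.7):int(u1*.7)]=1
    m&=(P[...,2]>zl)&(P[...,2]<zh)
    if f is not None:m&=f
    return P[m]
print("table z",np.median(P[int(380*.7):int(400*.7),int(320*.7):int(340*.7),2]))
rect(box(160,310,305,460,.035,.06),"tray")
rect(box(345,410,255,335,.036,.05),"carton")
rect(box(385,440,375,445,.012,.04),"gauge")
rect(box(455,525,150,245,.18,.25),"cap")
rect(box(455,605,240,365,.19,.22),"tubrim")
dark=img.max(2)<70
k=box(540,575,370,428,.11,.17);rect(k,"knob")
k=box(540,575,370,428,.11,.17,dark);rect(k,"knobdark")
for zl in(.1,.12,.14,.16,.18,.2):rect(box(425,605,335,382,zl,zl+.02),f"plate{zl}")
for (u,v) in [(466,248),(597,257),(595,355),(462,345)]:print("rim",pix("top",u*.7,v*.7,.205).round(4))
S=np.load("scene0.npz");Q=cloud("scene",S["d"])
for r in (Q[...,2]>.19)&(Q[...,2]<.215)&(abs(Q[...,0]-.6)<.2)&(abs(Q[...,1]+.1)<.2),:rect(Q[r],"sc rim/can")
m=np.zeros(Q.shape[:2],bool);m[int(235*.7):int(268*.7),int(528*.7):int(556*.7)]=1
m&=(S["p"].max(2)<70)&(Q[...,2]>.1);rect(Q[m],"sc knob")
big=lambda im,u0,u1,v0,v1:cv2.resize(im[v0:v1,u0:u1,::-1],None,fx=4,fy=4,interpolation=cv2.INTER_CUBIC)
cv2.imwrite("pics/tub.png",big(T["p"],290,430,165,305))
E
```

```text
table z -0.0014783329103572607
tray 1320 c 0.4533 0.278 wh 0.17 0.1617 ang 11.14 z 0.035 0.05
carton 761 c 0.5929 0.063 wh 0.0758 0.05 ang 16.67 z 0.036 0.047
gauge 570 c 0.4123 0.0084 wh 0.0752 0.0534 ang 5.73 z 0.012 0.028
cap 825 c 0.7223 -0.0944 wh 0.0619 0.0615 ang 20.25 z 0.18 0.199
tubrim 1019 c 0.5537 -0.1375 wh 0.1777 0.1402 ang 85.4 z 0.19 0.22
knob 499 c 0.4363 -0.1833 wh 0.0689 0.0393 ang 0.45 z 0.132 0.163
knobdark 230 c 0.4237 -0.1859 wh 0.0301 0.039 ang 84.84 z 0.144 0.163
plate0.1 304 c 0.4952 -0.1449 wh 0.0549 0.1468 ang 0.58 z 0.1 0.12
plate0.12 476 c 0.4894 -0.1362 wh 0.064 0.1645 ang 0.3 z 0.12 0.14
plate0.14 393 c 0.4888 -0.1312 wh 0.176 0.063 ang 89.7 z 0.14 0.16
plate0.16 228 c 0.4906 -0.1205 wh 0.0491 0.1957 ang 1.85 z 0.16 0.18
plate0.18 171 c 0.4923 -0.1135 wh 0.0345 0.2125 ang 3.82 z 0.18 0.2
plate0.2 505 c 0.4939 -0.115 wh 0.0295 0.2157 ang 3.17 z 0.2 0.22
rim [ 0.6265 -0.059   0.205 ]
rim [ 0.6156 -0.2298  0.205 ]
rim [ 0.4875 -0.2234  0.205 ]
rim [ 0.4988 -0.0533  0.205 ]
sc rim/can 906 c 0.6163 -0.1238 wh 0.2149 0.2617 ang 85.38 z 0.19 0.215
sc knob 150 c 0.3701 0.2055 wh 0.045 0.808 ang 7.76 z 0.136 0.84
```

View pics/tub.png

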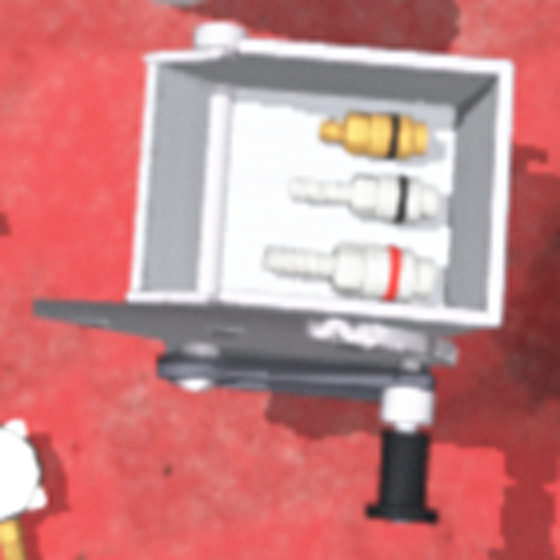

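```bash
cat >> geo.py <<'E'
PSI=np.radians(-3.4)
def down(a):
    "tool pointing down, closing line at world angle a (rad); the flip nearer j7 centre"
    best=None;q0=np.array(sense()["joint_pos"])
    p=np.array([.55,.05,.25])
    for k in(0,np.pi):
        y=np.array([np.cos(a+k),np.sin(a+k),0]);z=np.array([0,0,-1.]);R=np.stack([np.cross(y,z),y,z],1)
        q=inverse_kinematics(p,R)
        if q is None: continue
        if best is None or abs(q[6])<abs(best[0]):best=(q[6],R)
    return best[1]
def st():
    s=sense();print("t",round(s["time_s"],2),"p",np.round(s["position"],4),"F",np.round(s["wrist_force"],1),"gap",round(s["finger_gap"],4),"gf",np.round(s["gripper_force"],1),"j7",round(s["joint_pos"][6],2));return s
E
python3 - <<'E'
from geo import *
for a,v in((405,430),(405,507),(402,520)):print("knob",pix("top",290+a/4,165+v/4,.148).round(4))
move_l([.234,-.633,.42],feed=.4)
R=down(np.radians(106.67))
movep([.5929,.063,.40],R);st()
command_gripper(.078,25)
move_l([.5929,.063,.12],feed=.3);move_l([.5929,.063,.033],feed=.12);st()
command_gripper(.03,25);st()
move_l([.5929,.063,.09],feed=.2);s=st()
move_l([.745,.10,.09],feed=.3);move_l([.745,.10,.035],feed=.1);command_gripper(.08)
move_l([.745,.10,.30],feed=.4);st()
E
```

```text
knob [ 0.4448 -0.1884  0.148 ]
knob [ 0.4081 -0.1875  0.148 ]
knob [ 0.4019 -0.1859  0.148 ]
t 3.42 p [0.5932 0.0618 0.3998] F [-0.4 -0.  -0.7] gap 0.0854 gf 0.0 j7 1.38
t 5.62 p [0.5935 0.0634 0.0337] F [-0.7  0.3  0.1] gap 0.078 gf 0.0 j7 1.09
t 5.99 p [0.5935 0.0631 0.0339] F [-0.7 -0.7  5.3] gap 0.0496 gf 28.0 j7 1.09
t 6.42 p [0.5929 0.0628 0.0904] F [-0.5 -0.7 -0.9] gap 0.0494 gf 27.4 j7 1.15
t 9.03 p [0.7446 0.0999 0.2999] F [ 0.4  0.5 -0.7] gap 0.0801 gf 0.0 j7 1.33
```

Run:
```python
from geo import *
a=np.radians(11.14)
w=np.array([.4533-np.sin(a)*.0755,.278+np.cos(a)*.0755])
R=down(a+np.pi/2)
movep([*w,.25],R);command_gripper(.045,50)
move_l([*w,.10],feed=.3);move_l([*w,.040],feed=.1,until_force=8);st()
command_gripper(.0,50);st()
p,d=camera("wrist");cv2.imwrite("pics/w1.png",p[:,:,::-1])
# goal: tray centre at dock, wall .0755 toward +y
dock=np.array([.565,-.002]);print(dock)
yd=np.array([-np.sin(PSI),np.cos(PSI)])
g=dock+yd*.0755
dr=PSI-a;c,s=np.cos(dr),np.sin(dr);R2=np.array([[c,-s,0],[s,c,0],[0,0,1]])@R
z=sense()["position"][2]
pre=g+yd*.12
move_l([*pre,z],R2,feed=.12);st()
move_l([*g,z],R2,feed=.1);st()
command_gripper(.045);move_l([*g,.12],feed=.2);move_l([*(g+yd*.05),.35],feed=.4)
st()
p,d=camera("top"); np.savez("top1.npz",p=p,d=d);cv2.imwrite("pics/top1.png",p[:,:,::-1])
```

```text
t 13.38 p [0.4391 0.352  0.0402] F [0.3 0.2 0.1] gap 0.0445 gf 0.0 j7 -1.41
t 13.79 p [0.4392 0.3522 0.0406] F [0.8 0.7 4.4] gap 0.0084 gf 50.6 j7 -1.41
[ 0.565 -0.002]
t 15.74 p [0.5762 0.1942 0.0407] F [-2.7  3.8  5.1] gap 0.0083 gf 50.8 j7 -1.31
t 17.09 p [0.5695 0.0728 0.0407] F [0.  0.3 2. ] gap 0.0083 gf 50.3 j7 -1.1
t 18.82 p [0.5717 0.1236 0.3486] F [-0.3 -0.8 -0.5] gap 0.0451 gf 0.0 j7 -1.49
```

View pics/top1.png

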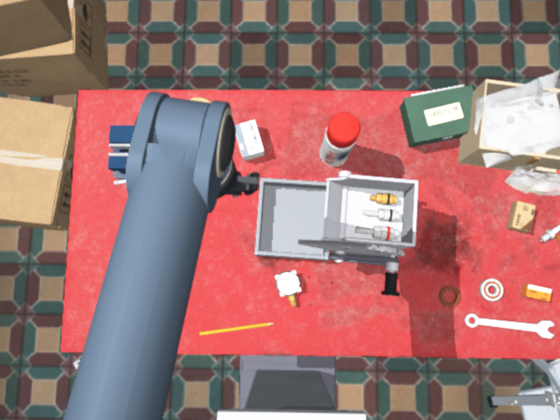

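The tray now sits under the spout, square with the stand (visible outer corners at (261,180) and (257,255)). The carton is clear at (249,140), and the can and gauge are untouched. Next is the wrist view of the knob.

Run:
```python
from geo import *
T=np.load("top1.npz");P=cloud("top",T["d"])
q=P[175:262,252:330];rect(q[(q[...,2]>.036)&(q[...,2]<.055)],"tray vis")
R=down(PSI+np.pi/2);print(R[:,1])
movep([.424,-.10,.40],R);movep([.424,-.190,.29],R);command_gripper(.05,60);s=st()
p,d=camera("wrist");np.savez("w2.npz",p=p,d=d,pos=s["position"],R=s["tcp_rot"]);cv2.imwrite("pics/w2.png",p[:,:,::-1])
c=camera_params("wrist");print(c)
K=c["K"];v,u=np.mgrid[:420,:560];x=(u-K[0,2])/K[0,0];y=(v-K[1,2])/K[1,1];r=np.hypot(x,y)+1e-9
t=np.tan(r);C=np.stack([x/r*t*d,y/r*t*d,d],-1);M=c["tool_from_camera"]
W=(C@M[:3,:3].T+M[:3,3])@np.array(s["tcp_rot"]).T+s["position"]
np.save("w2c.npy",W)
m=(d>0)&(abs(W[...,0]-.424)<.03)&(abs(W[...,1]+.19)<.035)&(W[...,2]>.12)&(W[...,2]<.18)
k=W[m];rect(k,"knob wrist")
for xx in np.arange(.395,.455,.005):
    j=k[abs(k[:,0]-xx)<.0025]
    if len(j)>3:print(round(xx,4),len(j),"y",j[:,1].min().round(4),j[:,1].max().round(4),"ztop",j[:,2].max().round(4))
```

```text
tray vis 932 c 0.5643 -0.0012 wh 0.1591 0.1707 ang 86.77 z 0.036 0.05
[-0.05930637 -0.99823983  0.        ]
t 20.78 p [ 0.4252 -0.189   0.291 ] F [ 0.5  0.9 -0.1] gap 0.0501 gf 0.0 j7 -1.19
{'K': array([[325.1922621 ,   0.        , 278.32659012],
       [  0.        , 325.1922621 , 211.15596835],
       [  0.        ,   0.        ,   1.        ]]), 'tool_from_camera': array([[ 8.03009369e-04, -9.66270174e-01, -2.57529234e-01,
         6.47325449e-02],
       [ 9.99999333e-01,  5.62203108e-04,  1.00869612e-03,
        -4.88029195e-04],
       [-8.29889240e-04, -2.57529872e-01,  9.66269981e-01,
        -1.16169275e-01],
       [ 0.00000000e+00,  0.00000000e+00,  0.00000000e+00,
         1.00000000e+00]])}
knob wrist 1969 c 0.4279 -0.1871 wh 0.0343 0.0527 ang 88.69 z 0.135 0.162
0.4 16 y -0.2022 -0.1904 ztop 0.1595
0.405 213 y -0.2033 -0.1694 ztop 0.1619
0.41 330 y -0.2038 -0.1695 ztop 0.162
0.415 165 y -0.1988 -0.176 ztop 0.1565
0.42 168 y -0.2 -0.1763 ztop 0.1568
0.425 175 y -0.2002 -0.1767 ztop 0.1567
0.43 178 y -0.2004 -0.177 ztop 0.1569
0.435 174 y -0.2006 -0.1773 ztop 0.1565
0.44 176 y -0.2008 -0.1777 ztop 0.1564
0.445 211 y -0.2011 -0.178 ztop 0.1561
0.45 110 y -0.2021 -0.1786 ztop 0.1567
```

View pics/w2.png

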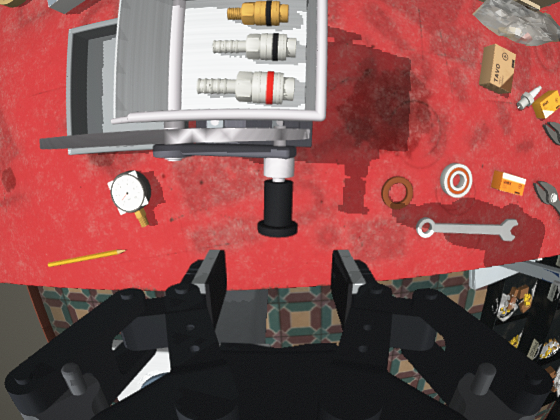

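The wrist view shows the neck at about (278,200), the flange at (277,228) and the sleeve from row 180. The three couplers lie side by side in the tub, and its rim is at the top.

```bash
cat >> geo.py <<'E'
N0=np.array([.4285,-.1886,.146]);XS=np.array([np.cos(PSI),np.sin(PSI),0]);YS=np.array([-np.sin(PSI),np.cos(PSI),0]);ZU=np.array([0,0,1.])
def tcp(th,pull,dz=0):
    "TCP for tub tilt th and pin pull"
    r=np.hypot(.099,.036);a=np.arctan2(.036,-.099)-th
    return N0+YS*(.099+r*np.cos(a))+ZU*(r*np.sin(a)-.036+.006+dz)-XS*pull
E
python3 - <<'E'
from geo import *
R=down(PSI+np.pi/2)
p=tcp(0,0)
move_l(p+ZU*.06,R,feed=.2);print(move_l(p,R,feed=.08,until_force=10));st()
command_gripper(0,70);s=st()
for d in(.006,.012,.0145):
    move_l(tcp(0,d),R,feed=.03);s=st()
E
```

```text
False
t 25.02 p [ 0.4288 -0.1888  0.1523] F [-0.6  1.3  0.5] gap 0.05 gf 0.0 j7 2.02
t 25.39 p [ 0.4288 -0.1887  0.1527] F [-1.2  0.8  5. ] gap 0.0221 gf 68.3 j7 2.02
t 25.74 p [ 0.4245 -0.1883  0.1528] F [6.3 1.1 1.3] gap 0.0221 gf 68.5 j7 2.02
t 26.09 p [ 0.4192 -0.1879  0.1528] F [ 8.  -0.1 -0.7] gap 0.0218 gf 68.4 j7 2.02
t 26.34 p [ 0.4169 -0.1877  0.1528] F [ 8.3  0.8 -2.1] gap 0.0219 gf 68.5 j7 2.02
```

Run:
```python
from geo import *
R=np.array(sense()["tcp_rot"]);R=down(PSI+np.pi/2) if down(PSI+np.pi/2)[:,0]@R[:,0]>0 else down(PSI+np.pi/2)@np.diag([-1,-1,1])
PL=.0168
move_l(tcp(0,PL),R,feed=.03);s=st()
for th in np.linspace(0,1.838,11)[1:]:
    move_l(tcp(th,PL),R,feed=.06);s=st()
    F=np.array(s["wrist_force"])
    if np.linalg.norm(F)>45: print("STOP",th);break
```

```text
t 26.59 p [ 0.4149 -0.1876  0.1528] F [ 9.1  1.3 -1.2] gap 0.0221 gf 68.5 j7 2.02
t 27.07 p [ 0.4148 -0.1798  0.1699] F [ 9.8 -1.8 -6.8] gap 0.022 gf 68.9 j7 1.98
t 27.54 p [ 0.4155 -0.1688  0.1857] F [ 9.1 -1.9 -5.4] gap 0.0221 gf 69.0 j7 1.93
t 28.02 p [ 0.4166 -0.1551  0.1993] F [ 9.5 -2.  -4.2] gap 0.0219 gf 69.0 j7 1.88
t 28.49 p [ 0.4179 -0.1389  0.2102] F [ 8.9 -2.8 -2.4] gap 0.0219 gf 69.1 j7 1.82
t 28.97 p [ 0.4193 -0.1209  0.2179] F [ 9.1 -1.5 -0.4] gap 0.0219 gf 69.3 j7 1.77
t 29.44 p [ 0.4207 -0.1017  0.2222] F [10.2 -1.1  1.9] gap 0.022 gf 69.5 j7 1.71
t 29.92 p [ 0.422  -0.0818  0.2228] F [9.  2.  0.5] gap 0.0218 gf 69.6 j7 1.66
t 30.39 p [ 0.4235 -0.0623  0.2197] F [10.2  2.2 -0.8] gap 0.0221 gf 69.6 j7 1.61
t 30.87 p [ 0.4249 -0.0441  0.2131] F [11.8  2.8 -3.3] gap 0.0221 gf 69.4 j7 1.57
t 31.34 p [ 0.4262 -0.0276  0.2034] F [12.8  2.2 -4.2] gap 0.0219 gf 69.4 j7 1.54
```

Run:
```python
from geo import *
R=np.array(sense()["tcp_rot"])
for th in(1.85,1.87):
    move_l(tcp(th,.0168),feed=.03);s=st()
for pl in(.010,.005,0):
    move_l(tcp(1.85,pl),feed=.03);s=st()
p,d=camera("scene");np.savez("sc2.npz",p=p,d=d);cv2.imwrite("pics/sc2.png",cv2.resize(p[60:330,150:470,::-1],None,fx=2.2,fy=2.2,interpolation=cv2.INTER_CUBIC))
```

```text
t 31.59 p [ 0.4262 -0.0275  0.2033] F [11.  -0.9  2.4] gap 0.022 gf 70.0 j7 1.54
t 31.84 p [ 0.427  -0.0275  0.2031] F [ 8.7 -4.7  9.8] gap 0.0221 gf 70.9 j7 1.53
t 32.23 p [ 0.4321 -0.028   0.2032] F [ 7.3 -0.3  5.7] gap 0.022 gf 70.1 j7 1.54
t 32.54 p [ 0.4366 -0.0283  0.2032] F [ 6.  -0.4  6.7] gap 0.022 gf 70.1 j7 1.55
t 32.86 p [ 0.441  -0.0287  0.2032] F [ 3.6 -0.4  8. ] gap 0.0218 gf 70.3 j7 1.55
```

View pics/sc2.png

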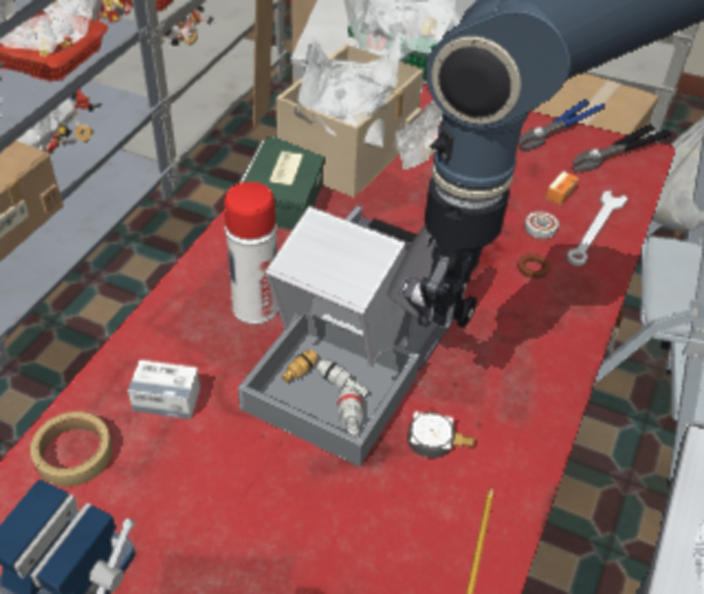

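The tub is right over and all three couplers are in the tray: brass at (297,367), the middle one at (338,375) and the largest at (350,410), near the outer wall. I'll check coupler heights by depth.

Run:
```python
from geo import *
S=np.load("sc2.npz");Q=cloud("scene",S["d"])
f=lambda u,v:(int(60+v/2.2),int(150+u/2.2))
for n,u,v in(("big",349,425),("big",350,405),("big",349,393),("mid",352,382),("mid",330,368),("brass",292,373),("brass",305,360),("wall",356,452),("wall",300,420)):
    print(n,Q[f(u,v)].round(3))
T=np.array([[np.cos(PSI),-np.sin(PSI)],[np.sin(PSI),np.cos(PSI)]])
sleep(.6);s=st()
p,d=camera("scene");P=cloud("scene",d)
q=P.copy();q[...,:2]=(P[...,:2]-[.5643,-.0012])@T
m=(abs(q[...,0])<.074)&(abs(q[...,1])<.069)&(q[...,2]>.012)&(q[...,2]<.09)&(q[...,1]>-.02);k=q[m]
print(len(k),k.min(0),k.max(0),np.percentile(k[:,2],[5,50,95,99]))
cv2.imwrite("pics/sc3.png",cv2.resize(p[195:275,255:350,::-1],None,fx=6,fy=6,interpolation=cv2.INTER_CUBIC))
```

```text
big [0.515 0.051 0.027]
big [0.523 0.028 0.034]
big [0.534 0.01  0.033]
mid [ 0.54  -0.018  0.02 ]
mid [ 0.571 -0.018  0.03 ]
brass [0.617 0.002 0.018]
brass [ 0.608 -0.017  0.028]
wall [0.492 0.083 0.03 ]
wall [0.566 0.078 0.042]
t 33.51 p [ 0.4409 -0.0287  0.2032] F [ 4.8 -0.3  8.2] gap 0.022 gf 70.3 j7 1.55
411 [-0.07032637 -0.01996529  0.01204898] [0.06670658 0.06835386 0.08933606] [0.01606047 0.02633895 0.03477252 0.08770208]
```

View pics/sc3.png

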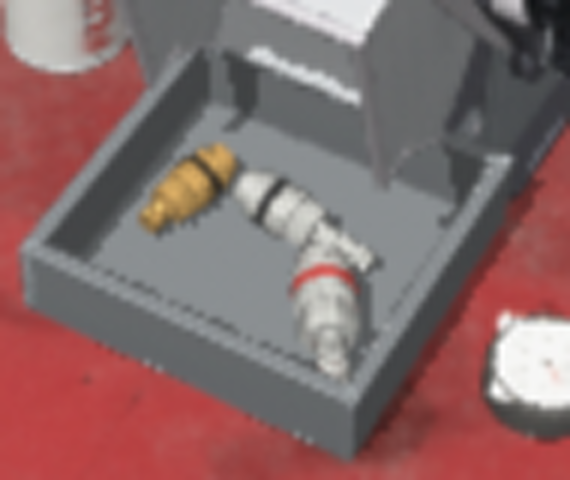

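The couplers lie flat and well inside the tray: brass (190,187), middle (290,210), large (325,310). Next I draw the pin and lower the tub.

Run:
```python
from geo import *
move_l(tcp(1.84,.008),feed=.03);move_l(tcp(1.838,.0172),feed=.03);s=st()
for th in np.linspace(1.838,0,11)[1:]:
    move_l(tcp(th,.0170),feed=.06);s=st()
    if np.linalg.norm(s["wrist_force"])>45: print("STOP",th);break
else:
    move_l(tcp(-.03,.017),feed=.03);st()
    for pl in(.010,.005,0): move_l(tcp(-.008,pl),feed=.03);s=st()
```

```text
t 34.43 p [ 0.4261 -0.028   0.2037] F [13.   0.6 -2.4] gap 0.022 gf 69.3 j7 1.54
t 34.91 p [ 0.4248 -0.0448  0.2134] F [11.9  1.7 -1.2] gap 0.022 gf 69.4 j7 1.57
t 35.38 p [ 0.4234 -0.0633  0.2199] F [11.4  1.2  0.3] gap 0.0218 gf 69.6 j7 1.61
t 35.86 p [ 0.4219 -0.0828  0.2229] F [ 9.3 -0.   2.4] gap 0.0219 gf 69.8 j7 1.66
t 36.33 p [ 0.4204 -0.1026  0.2221] F [ 9.6 -1.7  1. ] gap 0.0221 gf 69.8 j7 1.71
t 36.81 p [ 0.4189 -0.1216  0.2177] F [ 9.  -2.8 -0.1] gap 0.0221 gf 69.6 j7 1.77
t 37.28 p [ 0.4175 -0.1394  0.2099] F [ 9.2 -2.6 -2.7] gap 0.0219 gf 69.4 j7 1.82
t 37.76 p [ 0.4162 -0.1554  0.199 ] F [ 9.9 -2.5 -3.9] gap 0.0216 gf 69.3 j7 1.88
t 38.23 p [ 0.4153 -0.169   0.1854] F [ 9.2 -1.6 -5.6] gap 0.0221 gf 69.2 j7 1.93
t 38.71 p [ 0.4145 -0.1799  0.1696] F [ 9.2 -1.7 -6. ] gap 0.0218 gf 69.2 j7 1.98
t 39.18 p [ 0.415  -0.1876  0.1528] F [ 8.6  0.9 -2.3] gap 0.0221 gf 69.6 j7 2.03
t 39.44 p [ 0.418  -0.1879  0.1525] F [ 8.7  6.6 16.9] gap 0.022 gf 71.6 j7 2.03
t 39.83 p [ 0.4219 -0.1882  0.1527] F [7.  2.9 5.5] gap 0.0221 gf 69.9 j7 2.03
t 40.15 p [ 0.4264 -0.1885  0.1527] F [4.1 1.7 7.5] gap 0.0219 gf 70.1 j7 2.03
t 40.47 p [ 0.4289 -0.1887  0.1526] F [-0.7  3.2 14.2] gap 0.0225 gf 71.2 j7 2.03
```

Run:
```python
from geo import *
command_gripper(.06);sleep(.3)
p=np.array(sense()["position"])
move_l(p+ZU*.08,feed=.12)
move_l(p+ZU*.14-XS*.0,feed=.2);s=st()
d=camera("wrist")[1];p,_=camera("wrist")
c=camera_params("wrist");K=c["K"];v,u=np.mgrid[:420,:560];x=(u-K[0,2])/K[0,0];y=(v-K[1,2])/K[1,1];r=np.hypot(x,y)+1e-9
t=np.tan(r);C=np.stack([x/r*t*d,y/r*t*d,d],-1);M=c["tool_from_camera"]
W=(C@M[:3,:3].T+M[:3,3])@np.array(s["tcp_rot"]).T+s["position"]
k=W[(d>0)&(abs(W[...,0]-.424)<.03)&(abs(W[...,1]+.19)<.035)&(W[...,2]>.12)&(W[...,2]<.18)]
for xx in np.arange(.395,.42,.005):
    j=k[abs(k[:,0]-xx)<.0025]
    if len(j)>3:print(round(xx,4),len(j),"y",j[:,1].min().round(4),j[:,1].max().round(4),"ztop",j[:,2].max().round(4))
p,_=camera("scene");cv2.imwrite("pics/end.png",cv2.resize(p[60:330,150:470,::-1],None,fx=2.2,fy=2.2))
```

```text
t 42.48 p [ 0.4282 -0.1887  0.2907] F [-1.3 -0.1 -0.1] gap 0.0598 gf 0.0 j7 1.9
0.4 131 y -0.2026 -0.1814 ztop 0.1601
0.405 323 y -0.2027 -0.1691 ztop 0.1619
0.41 169 y -0.2028 -0.1695 ztop 0.1622
0.415 179 y -0.1987 -0.1755 ztop 0.1569
```

View pics/end.png

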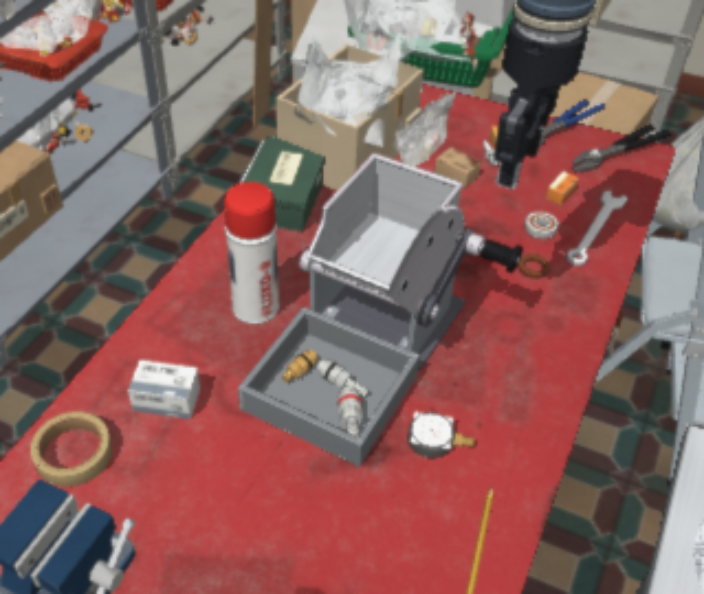

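The tub is upright and empty, with its knob home at (490,250). The couplers are in the tray around (325,380), the carton stands clear at (165,388), and the can and gauge have not moved.

```bash
python3 -c "
from rig import *
print(finish_job())"
```

```text
the job is handed in; nothing more can be done
None
```

I handed the job in at about 42 s (no verdict came back): by the last camera and force checks all three couplers lie in the tray, the tub is upright with the pin home in its first hole, the carton stands clear on the worktop, and the spray can and gauge were not moved.

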